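Show the apprentice the next carving and its gouge

ROBOT

A 7-joint arm with a two-finger parallel gripper is mounted at the origin on the work surface. World frame = base frame: x ahead of the robot, y to its left, z up, the work surface at z = 0. Lengths are in mm, angles in rad, forces in N, time in s.
With the tool pointing down it reaches from about 425 to 875 mm from the base axis. Payload 9.9 kg.
Tool frame: the origin (TCP) lies between the finger pads, 19 mm behind the fingertips; this is the grasp point; z points along the fingers, y is the line along which they close (so a half turn about z gives the same grasp; the last joint's range is limited). The gripper opens to 85 mm and grips with 20 to 120 N. Pads are 22 mm wide; open, the fingers measure 114 mm over their backs; the gripper's body (76 mm by 85 mm) begins 54 mm behind the grasp point. The pads swing forward as they close: fully open they stand 13 mm farther back than shut.
Start: joints at [-1.357, 0.576, 0.025, 1.437, -0.015, 1.129, -0.057], TCP at [198.05, 645.295, 249.989] pointing down, gripper open.
Joint ranges: [-2.76, 2.76], [-0.34, 2.15], [-1.52, 1.57], [0.19, 2.46], [-1.09, 4.23], [0.17, 1.99], [-2.82, 2.82]. Speed limits (rad/s): [2.22, 2.22, 3.01, 3.01, 3.14, 3.14, 3.14].

INTERFACE

Orientations are given as a rotation vector (axis times angle).
In Python, from bench import * gives the robot as it stands. The module is installed in compiled form; this text tells all that it offers.
- The arm moves only by the tool apply_moves, never from a script. Its argument "commands" is a list that holds one entry, the list of rows, each a list of 5 numbers: the shift along the tool's x, y, z in units of 0.2 m (1.0 is 0.2 m), then the turn about the tool's z in units of pi rad (1.0 is pi rad), then the opening, from 0 (shut) to 1 (fully open). A call has exactly 8 rows; each row is the pose to reach, as a shift and turn from the pose commanded when the call began, along the tool's axes at that moment, turning the shorter way round; what a row does not reach only later rows make up. A row lasts 1/10 s, in which the tool goes at most 50 mm and 8.59 degrees, less where a joint would pass 70% of its speed; a pose out of reach is approached as far as the arm can. A call with a number of a shift or a turn outside -1 to 1 is refused whole. A call with a gripper value outside its range is refused whole. The fingers move at their own pace and stop on an object; the grip force is fixed at half the most. Time passes only in rows, so rows that repeat a pose let the fingers close, or fill a call up. It gives the time, the measured TCP pose, the force, the opening and the grip force at its end, in the units of the state.
- observe(): the state, without advancing time (a new reading comes with each control period).
- grab_frame(name): name is "scene" or "top"; returns (picture, depth): 480x640x3 uint8, blue, green, red; 480x640 float32, mm along the optical axis (not along the pixel's ray), 0 where there is no reading.
- get_calibration(name): a dict with "fx", "fy", "cx", "cy" (pixels), "distortion" ([k1, k2, p1, p2, k3] as OpenCV has them; the pictures are not rectified), "R" (3x3) and "t" (3): a world point X has camera coordinates R X + t. Camera axes: x right, y down, z forward; pixel columns grow to the right and rows downward; lengths in mm; the calibration is good to about 2 mm. A picture is of the moment at which its call begins. get_calibration takes no time and is no camera call.
- hand_in(): hands the job in; it is judged then, once.
The state is a dict: "time": time; "q": joint angles; "dq": joint speeds; "tau": joint torques, N m; "ee_pos": TCP position; "tcp_rot": TCP orientation; "ft_force": force on the tool from outside, world axes, zero at the start; "wrist_torque": the same for the moment, N m; "grip_width": finger opening in mm; "gripper_force": force on a finger pad.
Only numpy, scipy, OpenCV 4.12 (cv2) and the standard library are available. Lean on these libraries where they do the work, as an engineer would, in place of code of your own. Each camera call takes 0.05 s, during which the arm holds its last target. There are 200 camera calls.

TASK

Call the apprentice and show the next job: press the red call button fully down with the fingertips and let it spring back, then point straight down at the carved rabbit (long ears, red scarf) with the fingertips two to four centimetres above its ears, and stay there for two seconds. Then point in the same way at the handle of the gouge with the green end, stay there for two seconds, and finish still pointing at it. Do not touch or move any figure, tool or other thing on the bench besides the button, and pass well above (at least 10 cm) the other figures and gouges so that you do not point at a wrong one.

Things in the scene. Friction and masses are not known exactly. Their poses are not given: they have to be found in the camera images.
- call (a joint): Travel of the red call button, m: 0 up, 0.006 fully down. A spring brings it back up; fully down takes about 5 N.
- call_top (a point): Centre of the top face of the red round call button (40 mm across) in its black housing, fixed to the bench; pressed straight down. With the button up it is 22 mm above the bench; the housing (56 mm across) is 12 mm high.
- plank: Fixed dark wooden plank, 120 x 400 x 18 mm (x, y, z), carrying four carved figures in a row in any order, about 96 mm apart. Origin: centre of its underside, on the bench.
- mat: Fixed grey mat, 270 x 220 x 4 mm, carrying three gouges side by side in any order, about 68 mm apart. Origin: centre of its underside.
- rabbit: Carved rabbit, 101 mm tall, with a red scarf and two long upright ears, the only one with long ears. Loose, of pale wood, base about 50 mm across, about 70 g, standing on the plank and facing roughly +x. Origin: centre of its underside, z up.
- rabbit_top (a point): Point on the rabbit's upright axis at the height of its top, 101 mm above its underside (between the ear tips).
- bear: Carved bear, 86 mm tall, with a blue scarf and two small round ears. Loose, of pale wood, base about 50 mm across, about 70 g, standing on the plank and facing roughly +x. Origin: centre of its underside, z up.
- bear_top (a point): Point on the bear's upright axis at the height of its top, 86 mm above its underside.
- pig: Carved pig, 54 mm tall, with a plump body on four legs, round snout, no scarf. Loose, of pale wood, base about 50 mm across, about 70 g, standing on the plank and facing roughly +x. Origin: centre of its underside, z up.
- pig_top (a point): Point on the pig's upright axis at the height of its top, 54 mm above its underside.
- duck: Carved duck, 71 mm tall, with a yellow scarf and an orange bill. Loose, of pale wood, base about 50 mm across, about 70 g, standing on the plank and facing roughly +x. Origin: centre of its underside, z up.
- duck_top (a point): Point on the duck's upright axis at the height of its top, 71 mm above its underside.
- gouge_green: Carving gouge lying flat on the mat, loose, about 80 g and 210 mm long: square brown wooden handle 24 x 24 x 115 mm whose butt end (last 30 mm, towards the gouge's -x) is painted green, and a thin steel blade towards its +x. Origin: on its underside, 47 mm in front of the handle's middle; z up.
- gouge_green_handle (a point): On the top face of the handle of the green-ended gouge, at the middle of its length; axes as the gouge's.
- gouge_blue: Carving gouge lying flat on the mat, loose, about 80 g and 210 mm long: square brown wooden handle 24 x 24 x 115 mm whose butt end (last 30 mm, towards the gouge's -x) is painted blue, and a thin steel blade towards its +x. Origin: on its underside, 47 mm in front of the handle's middle; z up.
- gouge_blue_handle (a point): On the top face of the handle of the blue-ended gouge, at the middle of its length; axes as the gouge's.
- gouge_yellow: Carving gouge lying flat on the mat, loose, about 80 g and 210 mm long: square brown wooden handle 24 x 24 x 115 mm whose butt end (last 30 mm, towards the gouge's -x) is painted yellow, and a thin steel blade towards its +x. Origin: on its underside, 47 mm in front of the handle's middle; z up.
- gouge_yellow_handle (a point): On the top face of the handle of the yellow-ended gouge, at the middle of its length; axes as the gouge's.
- mallet: Loose dark wooden mallet standing on its round head, 80 mm across, 210 mm tall, beyond the work. Origin: centre of its underside. Bystander.
- blank: Loose block of pale wood, 60 x 60 x 90 mm, standing beyond the work. Origin: centre of its underside. Bystander.

How it is judged:
By the outcome, as a careful person would: the job done as asked, in the order asked, and still so for the second after the job is handed in, with the robot touching nothing.
It also fails if it takes over 56 s, if anything falls off the work surface, if the arm or the gripper's body presses on something with over 40 N, if the wrist force passes 120 N, or if a joint passes its speed limit or range.

## Working session

There is one attempt and no reset: what is moved stays moved. The work goes in short steps, Python scripts to look and compute and a tool call to move; the robot and the scene stay as the last step left them, time stands still between calls to the robot, and variables do not carry over. Pictures are saved under pics/ and viewed, at most 10 in all, crops included, and the job is handed in when it is done.

Besides the shell and the picture viewer there is one more tool, called after "Emit:" as name(argument=value, ...) on one line, values as JSON. apply_moves: Moves the arm, as the interface text tells. Its arguments: {"type":"object","properties":{"commands":{"type":"array","items":{"type":"array","items":{"type":"array","items":{"type":"number","minimum":-1,"maximum":1}}}}},"required":["commands"]}

```bash
mkdir -p pics
cat > h.py <<'E'
from bench import *
import numpy as np, cv2
from scipy.spatial.transform import Rotation as Ro
def cast(c,uv,z):
    K=np.array([[c["fx"],0,c["cx"]],[0,c["fy"],c["cy"]],[0,0,1]]);R=np.array(c["R"]);t=np.array(c["t"])
    n=cv2.undistortPoints(np.array([[uv]],float),K,np.array(c["distortion"]))[0,0]
    d=R.T@np.r_[n,1];o=-R.T@t
    return o+d*(z-o[2])/d[2]
def cloud(c,dep):
    K=np.array([[c["fx"],0,c["cx"]],[0,c["fy"],c["cy"]],[0,0,1]])
    v,u=np.mgrid[:480,:640]
    n=cv2.undistortPoints(np.stack([u,v],-1).reshape(-1,1,2).astype(float),K,np.array(c["distortion"])).reshape(480,640,2)
    P=np.dstack([n,np.ones((480,640))])*dep[...,None]
    return (P-np.array(c["t"]))@np.array(c["R"])
E
python3 - <<'E'
from h import *
s=observe();print(s)
for n in("scene","top"):
    p,d=grab_frame(n);c=get_calibration(n);cv2.imwrite(f"pics/{n}.png",p);np.savez(f"{n}.npz",p=p,d=d);print(n,c,(d>0).mean())
E
```

```text
{'time': 0.0, 'q': array([-1.35678493,  0.57651812,  0.0248502 ,  1.43788746, -0.01503355,
        1.12895418, -0.05650809]), 'dq': array([ 2.40433975e-05,  6.05005342e-04, -7.44783841e-04,  3.23019258e-04,
        4.53331936e-04, -1.85643151e-03, -1.29151913e-03]), 'tau': array([-1.10512951e-05, -7.65736985e+01,  2.25013040e+00, -2.85981756e+01,
        1.51894632e-02,  1.24950358e-02, -1.54305053e-05]), 'ee_pos': array([197.93282434, 644.91247279, 249.15939002]), 'tcp_rot': array([-4.66036769e-01, -3.10665014e+00,  2.46992343e-03]), 'ft_force': array([-0.55211842,  0.27008362, -0.16674313]), 'wrist_torque': array([-0.01242234,  0.0254795 ,  0.00842293]), 'gripper_force': 0.0, 'grip_width': 85.08884393870693}
scene {'fx': 465.10705957237553, 'fy': 465.10705957237553, 'cx': 317.8059908096117, 'cy': 244.67028277055854, 'distortion': array([-0.04077739,  0.        ,  0.        ,  0.        ,  0.        ]), 'R': array([[ 0.12182744,  0.99239285, -0.01773414],
       [ 0.7167485 , -0.10032073, -0.69007777],
       [-0.68660735,  0.07135949, -0.72351791]]), 't': array([ -68.79747942, -330.6086108 , 1401.59067583])} 0.9958951822916666
top {'fx': 546.8782495963611, 'fy': 546.8782495963611, 'cx': 320.90998368061264, 'cy': 232.82024711285516, 'distortion': array([-0.16568539,  0.        ,  0.        ,  0.        ,  0.        ]), 'R': array([[-0.0264724 , -0.9995716 ,  0.01248346],
       [-0.9847536 ,  0.02392812, -0.17230148],
       [ 0.17192895, -0.01685436, -0.98496516]]), 't': array([  -6.93361255,  591.06439939, 1082.20927492])} 0.9958658854166667
```

View pics/scene.png

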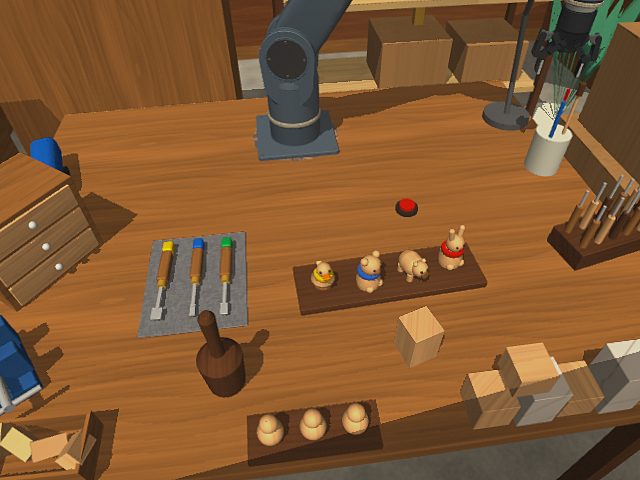

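View pics/top.png

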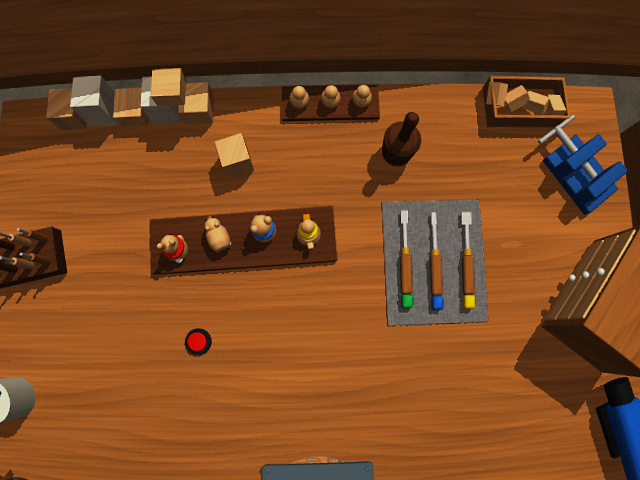

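The scene view shows the button at (406,206), the rabbit at (453,248) at the right end of the plank, and the green gouge as the rightmost one at (226,265). In the top view they are at (197,341), (173,248) and (406,275). The arm hovers near the pencil pot.

```bash
cat > m.py <<'E'
from h import *
def two(ca,a,cb,b):
    A=[cast(c,uv,z) for c,uv in((ca,a),(cb,b)) for z in(0,200)]
    d1=A[1]-A[0];d2=A[3]-A[2];s=np.linalg.lstsq(np.c_[d1,-d2],A[2]-A[0],rcond=None)[0]
    p,q=A[0]+s[0]*d1,A[2]+s[1]*d2
    return (p+q)/2,np.linalg.norm(p-q)
boxes={"red button":{"scene":(385,190,430,220),"top":(180,325,215,358)},"scarf":{"scene":(430,225,475,275),"top":(155,228,192,270)},"green":{"scene":(215,232,240,252),"top":(395,290,418,312)},}
C={n:get_calibration(n) for n in("scene","top")};D={n:np.load(n+".npz") for n in C}
W={n:cloud(C[n],D[n]["d"].astype(float)) for n in C}
for k,b in boxes.items():
    uv={}
    for n in C:
        x0,y0,x1,y1=b[n];p=D[n]["p"].astype(int);B,G,Rr=p[...,0],p[...,1],p[...,2]
        m=((G>1.5*Rr)&(G>1.5*B)&(G>60)) if k=="green" else ((Rr>110)&(G<50)&(B<60))
        f=np.zeros_like(m);f[y0:y1,x0:x1]=1;m&=f
        v,u=np.nonzero(m);uv[n]=(u.mean(),v.mean());w=W[n][m]
        print(k,n,m.sum(),np.round(uv[n],1),"med",np.median(w,0).round(1),"min",w.min(0).round(1),"max",w.max(0).round(1))
    print("  tri",two(C["scene"],uv["scene"],C["top"],uv["top"]))
# clouds: rabbit and gouge handle
for n,(x0,y0,x1,y1) in {"scene":(430,220,475,275),"top":(150,225,195,272)}.items():
    w=W[n][y0:y1,x0:x1].reshape(-1,3);w=w[(w[:,2]>26)&(w[:,2]<135)]
    print("rabbit",n,len(w),"top z",np.percentile(w[:,2],[98,100]).round(1),"mid",((np.percentile(w,2,0)+np.percentile(w,98,0))/2).round(1))
    e=w[w[:,2]>98];print("  ears",len(e),e.mean(0).round(1),e.min(0).round(1),e.max(0).round(1))
for n,(x0,y0,x1,y1) in {"scene":(212,232,240,295),"top":(392,240,418,315)}.items():
    w=W[n][y0:y1,x0:x1].reshape(-1,3);w=w[(w[:,2]>22)&(w[:,2]<50)]
    c,sz,a=cv2.minAreaRect(w[:,:2].astype(np.float32));print("handle",n,len(w),np.round(c,1),np.round(sz,1),a,np.median(w[:,2]).round(1))
for n,sl in {"top":np.s_[60:440,100:500]}.items():
    w=W[n][sl].reshape(-1,3);print("bench z",np.median(w[:,2]))
E
python3 m.py
cat > crop.py <<'E'
from h import *
a=cv2.resize(np.load("scene.npz")["p"][220:280,425:485],(480,480),interpolation=2);b=cv2.resize(np.load("top.npz")["p"][320:220:-1][::-1][:,150:220][:60],(320,274))
cv2.imwrite("pics/c.png",a)
E
python3 crop.py
```

```text
red button scene 162 [406.5 204.7] med [379.9 243.5  22. ] min [356.4 -64.9  11.5] max [1207.7  262.6  784.7]
red button top 270 [196.5 341.2] med [373.5 242.4  20.9] min [354.8  -2.8   6.5] max [ 395.8  263.1 1167.9]
  tri (array([373.22847775, 244.5997619 ,  16.33286129]), np.float64(1.7089401585854216))
scarf scene 150 [451.1 251.2] med [584.6 278.1  63.5] min [550.4 265.5  55.2] max [595.1 312.8  77.6]
scarf top 132 [175.9 248.6] med [559.7 273.2  63.1] min [545.6 262.9  16.4] max [602.3 311.8  78.1]
  tri (array([566.41635954, 285.9378834 ,  46.3966059 ]), np.float64(8.1188511714383))
green scene 100 [226.2 241.9] med [ 450.6 -196.1   27.1] min [ 420.1 -208.5    4.1] max [ 466.6 -185.9   31.7]
green top 143 [407.1 300.5] med [ 447.6 -198.9   26.5] min [ 433.2 -210.4   18.4] max [ 460.9 -188.2   33. ]
  tri (array([ 447.09501084, -198.0398941 ,   23.34087769]), np.float64(2.777655797751216))
rabbit scene 799 top z [118.4 121.2] mid [577.7 287.9  73.7]
  ears 125 [570.4 288.2 109.8] [559.4 270.4  98.6] [579.8 306.1 121.2]
rabbit top 614 top z [117.7 122.3] mid [567.3 282.7  74.1]
  ears 86 [565.5 286.5 112.3] [556.9 268.4  98.2] [576.1 302.7 122.3]
handle scene 419 [ 507.  -199.3] [ 23.8 144.3] 88.95220947265625 27.2
handle top 588 [ 496.1 -199.8] [ 24.2 129.4] 89.64991760253906 26.7
bench z -0.0783116268876437
```

View pics/c.png

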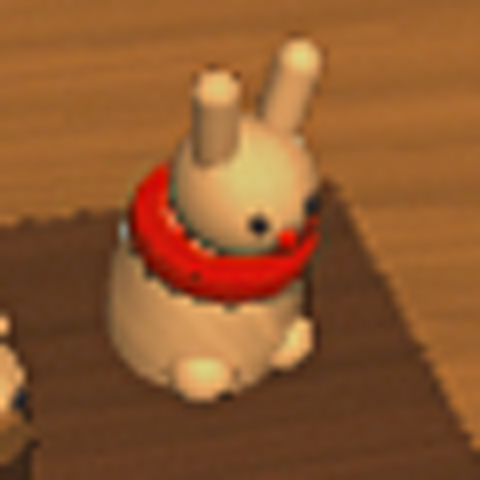

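The crop confirms the rabbit: two long ears and a red scarf. I'll check the obstacles near the start path (pot, lamp) and work out the tool axes.

Run:
```python
from h import *
C={n:get_calibration(n) for n in("scene","top")}
for n in C:
    c=C[n];w=cloud(c,np.load(n+".npz")["d"].astype(float))
    w=w.reshape(-1,3);m=(w[:,2]>40)&(w[:,2]<700)&(w[:,0]>50)&(w[:,0]<480)&(w[:,1]>150)&(w[:,1]<800)
    g=w[m]
    print(n)
    for x in range(50,480,50):
        print(x,[int(q[:,2].max()) if len(q:=g[(g[:,0]>=x)&(g[:,0]<x+50)&(g[:,1]>=y)&(g[:,1]<y+50)])>3 else 0 for y in range(150,800,50)])
print("button",cast(C["top"],(196.5,341.2),20),cast(C["scene"],(406.5,204.7),20))
R=Ro.from_rotvec(observe()["tcp_rot"]).as_matrix();print(R.round(4))
p=np.array([198,645.2,250])
for t in([374,243,200],[374,243,45],[570,288,250],[490,-199.5,300]):print(t,(R.T@(np.array(t)-p)/200).round(3))
```

```text
scene
50 [0, 0, 0, 0, 0, 0, 0, 0, 0, 0, 0, 0, 0]
100 [0, 0, 0, 0, 0, 0, 0, 0, 0, 0, 0, 0, 0]
150 [0, 0, 0, 0, 0, 0, 0, 0, 351, 422, 0, 0, 0]
200 [0, 0, 0, 0, 0, 0, 0, 0, 0, 435, 434, 351, 0]
250 [0, 0, 0, 0, 0, 0, 0, 0, 0, 212, 252, 113, 0]
300 [0, 0, 0, 0, 0, 0, 0, 0, 0, 0, 0, 0, 0]
350 [0, 0, 0, 0, 0, 0, 0, 0, 0, 0, 0, 0, 0]
400 [0, 0, 0, 0, 0, 0, 0, 0, 0, 0, 0, 0, 0]
450 [0, 0, 0, 0, 0, 0, 0, 0, 0, 0, 0, 0, 0]
top
50 [0, 0, 0, 0, 0, 0, 0, 0, 0, 0, 0, 0, 0]
100 [0, 0, 0, 0, 0, 0, 0, 0, 0, 0, 0, 0, 0]
150 [0, 0, 0, 0, 0, 0, 0, 0, 0, 0, 0, 0, 0]
200 [0, 0, 0, 0, 0, 0, 0, 0, 0, 113, 0, 0, 0]
250 [0, 0, 0, 0, 0, 0, 0, 0, 0, 115, 80, 0, 0]
300 [0, 0, 0, 0, 0, 0, 0, 0, 0, 0, 0, 0, 0]
350 [0, 0, 0, 0, 0, 0, 0, 0, 0, 0, 0, 0, 0]
400 [0, 0, 0, 0, 0, 0, 0, 0, 0, 0, 0, 0, 0]
450 [0, 0, 0, 0, 0, 0, 0, 0, 0, 0, 0, 0, 0]
button [373.13455686 242.95373524  20.        ] [377.05177167 243.93339575  20.        ]
[[-9.560e-01  2.934e-01 -4.000e-04]
 [ 2.934e-01  9.560e-01 -1.400e-03]
 [-1.000e-04 -1.500e-03 -1.000e+00]]
[374, 243, 200] [-1.431 -1.664  0.253]
[374, 243, 45] [-1.431 -1.663  1.028]
[570, 288, 250] [-2.302e+00 -1.162e+00  2.000e-03]
[490, -199.5, 300] [-2.635 -3.61  -0.245]
```

Emit:
apply_moves(commands=[[[0,0,-0.2,0,0],[0,0,-0.4,0,0],[0,0,-0.4,0,0],[-0.14,-0.16,-0.4,0,0],[-0.28,-0.32,-0.4,0,0],[-0.42,-0.48,-0.4,0,0],[-0.56,-0.64,-0.4,0,0],[-0.7,-0.8,-0.4,0,0]]])

```text
time: 0.9
ee_pos: [285.3, 449.3, 329.5]
tcp_rot: [-0.466, -3.107, 0.001]
ft_force: [1.5, -0.9, 0.4]
grip_width: 0.0
gripper_force: 0.0
```

```bash
cat > go.py <<'E'
from h import *
import sys
s=observe();R=Ro.from_rotvec(s["tcp_rot"]).as_matrix();p=s["ee_pos"]
print(s["time"],p.round(1),s["ft_force"].round(2),s["grip_width"],s["tcp_rot"].round(4),R[:,2].round(4))
for t in sys.argv[1:]:
    t=np.array(eval(t));print(t,(R.T@(t-p)/200).round(3))
E
python3 go.py 374,243,330 374,243,60
```

```text
0.9 [285.3 449.3 329.5] [ 1.53 -0.88  0.42] 0.04578157177558695 [-4.6610e-01 -3.1067e+00  1.0000e-03] [-2.e-04 -6.e-04 -1.e+00]
[374 243 330] [-0.727 -0.856 -0.002]
[374 243  60] [-0.727 -0.855  1.348]
```

Emit:
apply_moves(commands=[[[-0.14,-0.17,0,0,0],[-0.28,-0.34,0,0,0],[-0.42,-0.51,0.1,0,0],[-0.56,-0.68,0.25,0,0],[-0.73,-0.86,0.4,0,0],[-0.73,-0.86,0.6,0,0],[-0.73,-0.86,0.8,0,0],[-0.73,-0.86,1.0,0,0]]])

```text
time: 1.7
ee_pos: [374.1, 243.1, 128.6]
tcp_rot: [0.468, 3.106, 0.0]
ft_force: [-0.5, 1.2, -0.8]
grip_width: 0.3
gripper_force: 0.0
```

```bash
python3 go.py 374,243,60
```

```text
1.7 [374.1 243.1 128.6] [-0.54  1.23 -0.76] 0.3273181533487016 [4.683e-01 3.106e+00 4.000e-04] [ 6.e-04  2.e-04 -1.e+00]
[374 243  60] [ 0.    -0.001  0.343]
```

Emit:
apply_moves(commands=[[[0,0,0.2,0,0],[0,0,0.35,0,0],[0,0,0.4,0,0],[0,0,0.42,0,0],[0,0,0.44,0,0],[0,0,0.45,0,0],[0,0,0.46,0,0],[0,0,0.46,0,0]]])

```text
time: 2.5
ee_pos: [374.6, 244.4, 38.6]
tcp_rot: [0.466, 3.106, 0.002]
ft_force: [0.5, -0.7, 2.7]
grip_width: -0.1
gripper_force: 1.3
```

```bash
python3 go.py
python3 - <<'E'
from h import *
p,d=grab_frame("scene");cv2.imwrite("pics/b.png",cv2.resize(p[130:250,330:490],(640,480),interpolation=cv2.INTER_CUBIC))
E
```

```text
2.5 [374.6 244.4  38.6] [ 0.53 -0.74  2.71] -0.11366395138941594 [4.6580e-01 3.1056e+00 2.0000e-03] [ 0.0014  0.0011 -1.    ]
```

View pics/b.png

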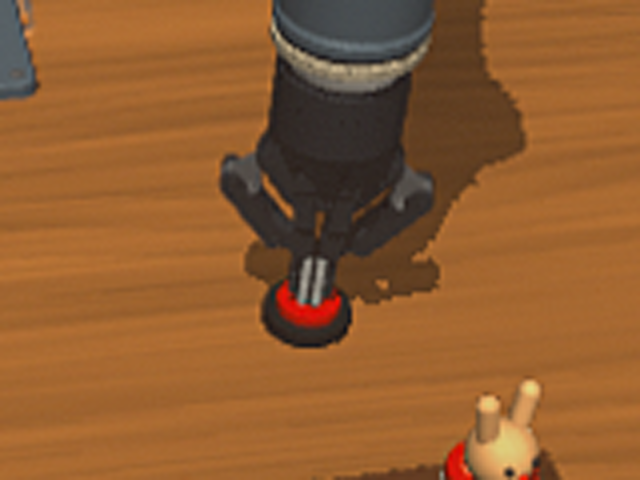

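Fingertips are on the button with 2.7 N at half travel. I'll press further until the force rises past the 5 N bottom-out.

Emit:
apply_moves(commands=[[[0,0,0.005,0,0],[0,0,0.01,0,0],[0,0,0.015,0,0],[0,0,0.02,0,0],[0,0,0.025,0,0],[0,0,0.025,0,0],[0,0,0.025,0,0],[0,0,0.025,0,0]]])

```text
time: 3.35
ee_pos: [374.6, 244.4, 34.3]
tcp_rot: [0.466, 3.105, 0.003]
ft_force: [-1.6, 0.3, 31.7]
grip_width: -0.1
gripper_force: 15.6
```

Emit:
apply_moves(commands=[[[0,0,-0.03,0,0],[0,0,-0.1,0,0],[0,0,-0.25,0,0],[0,0,-0.4,0,0],[0,0,-0.6,0,0],[0,0,-0.8,0,0],[0,0,-1.0,0,0],[0,0,-1.0,0,0]]])

```text
time: 4.15
ee_pos: [375.4, 244.8, 237.0]
tcp_rot: [0.466, 3.103, 0.008]
ft_force: [-0.2, -0.5, -0.3]
grip_width: -0.1
gripper_force: 0.0
```

```bash
python3 go.py 570,288,240 570,288,167
python3 - <<'E'
from h import *
p,d=grab_frame("scene");w=cloud(get_calibration("scene"),d.astype(float))
print("button z",np.median(w[203:207,404:409].reshape(-1,3),0))
e=w[220:275,430:475].reshape(-1,3);e=e[(e[:,2]>98)&(e[:,2]<135)];print(e.mean(0),e[:,2].max(),e.min(0),e.max(0))
E
```

```text
4.15 [375.4 244.8 237. ] [-0.19 -0.52 -0.29] -0.10054461550621013 [0.4659 3.1026 0.0077] [ 0.0048  0.0043 -1.    ]
[570 288 240] [-0.867  0.492 -0.009]
[570 288 167] [-0.866  0.49   0.356]
button z [379.86196631 242.26045244  22.87989258]
[570.26707529 288.0326937  110.01160502] 120.85910586371182 [558.51838932 270.77961719  98.49054611] [577.84893235 305.97012993 120.85910586]
```

The button is back up at about 22 mm. Next is the rabbit.

Emit:
apply_moves(commands=[[[-0.1,0.06,-0.1,0,0],[-0.26,0.15,-0.2,0,0],[-0.43,0.25,-0.2,0,0],[-0.6,0.34,-0.2,0,0],[-0.75,0.43,-0.1,0,0],[-0.86,0.49,0,0,0],[-0.86,0.49,0.1,0,0],[-0.86,0.49,0.1,0,0]]])

```text
time: 5.0
ee_pos: [565.3, 286.0, 207.9]
tcp_rot: [-0.466, -3.1, 0.009]
ft_force: [-0.2, -0.1, 0.5]
grip_width: -0.0
gripper_force: 0.0
```

```bash
python3 go.py 569.5,288,168
```

```text
5.0 [565.3 286.  207.9] [-0.19 -0.13  0.52] -0.02970359870558716 [-0.4658 -3.0999  0.0089] [-0.0077 -0.0046 -1.    ]
[569.5 288.  168. ] [-0.018  0.017  0.199]
```

Emit:
apply_moves(commands=[[[-0.01,0.0,0.05,0,0],[-0.01,0.0,0.1,0,0],[-0.01,0.0,0.15,0,0],[-0.01,0.0,0.19,0,0],[-0.01,0.0,0.19,0,0],[-0.01,0.0,0.19,0,0],[-0.01,0.0,0.19,0,0],[-0.01,0.0,0.19,0,0]]])

```text
time: 5.8
ee_pos: [569.4, 286.7, 175.5]
tcp_rot: [0.466, 3.106, 0.001]
ft_force: [-0.0, 0.0, 0.2]
grip_width: 0.0
gripper_force: 0.0
```

```bash
python3 go.py 569.5,288,168
python3 - <<'E'
from h import *
p,d=grab_frame("scene");cv2.imwrite("pics/r.png",cv2.resize(p[160:280,370:530],(640,480),interpolation=cv2.INTER_CUBIC))
E
```

```text
5.8 [569.4 286.7 175.5] [-0.04  0.02  0.22] 0.04759064353559112 [4.6610e-01 3.1062e+00 8.0000e-04] [ 7.e-04  4.e-04 -1.e+00]
[569.5 288.  168. ] [0.001 0.006 0.037]
```

View pics/r.png

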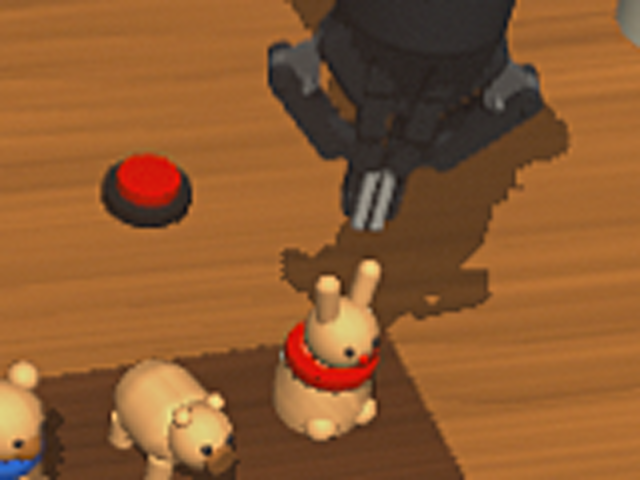

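The button is up again, and the closed tips are right above the ears at crop (370,225). I'll lower 8 mm and hold.

Emit:
apply_moves(commands=[[[0,0.006,0.02,0,0],[0,0.006,0.038,0,0],[0,0.006,0.038,0,0],[0,0.006,0.038,0,0],[0,0.006,0.038,0,0],[0,0.006,0.038,0,0],[0,0.006,0.038,0,0],[0,0.006,0.038,0,0]]])

```text
time: 6.65
ee_pos: [569.5, 287.8, 167.5]
tcp_rot: [0.466, 3.107, 0.0]
ft_force: [-0.1, 1.2, 0.2]
grip_width: 0.3
gripper_force: 0.0
```

Emit:
apply_moves(commands=[[[0,0,0,0,0],[0,0,0,0,0],[0,0,0,0,0],[0,0,0,0,0],[0,0,0,0,0],[0,0,0,0,0],[0,0,0,0,0],[0,0,0,0,0]]])

```text
time: 7.45
ee_pos: [569.5, 287.8, 167.4]
tcp_rot: [-0.466, -3.107, 0.0]
ft_force: [-0.2, 0.4, 0.1]
grip_width: 0.0
gripper_force: 0.0
```

Emit:
apply_moves(commands=[[[0,0,0,0,0],[0,0,0,0,0],[0,0,0,0,0],[0,0,0,0,0],[0,0,0,0,0],[0,0,0,0,0],[0,0,0,0,0],[0,0,0,0,0]]])

```text
time: 8.25
ee_pos: [569.5, 287.7, 167.4]
tcp_rot: [-0.466, -3.107, 0.0]
ft_force: [-0.5, -0.8, 0.4]
grip_width: -0.0
gripper_force: 0.0
```

Emit:
apply_moves(commands=[[[0,0,0,0,0],[0,0,0,0,0],[0,0,0,0,0],[0,0,0,0,0],[0,0,0,0,0],[0,0,0,0,0],[0,0,0,0,0],[0,0,0,0,0]]])

```text
time: 9.05
ee_pos: [569.5, 287.8, 167.4]
tcp_rot: [0.466, 3.107, 0.0]
ft_force: [0.1, 0.2, 0.2]
grip_width: -0.4
gripper_force: 0.0
```

```bash
python3 go.py 569.5,288,330 490,-199.5,330
```

```text
9.05 [569.5 287.8 167.4] [0.1  0.19 0.18] -0.382281056076007 [0.4661 3.1068 0.    ] [ 0.  0. -1.]
[569.5 288.  330. ] [ 0.     0.001 -0.813]
[ 490.  -199.5  330. ] [-0.335 -2.446 -0.813]
```

Emit:
apply_moves(commands=[[[0,0,-0.15,0,0],[0,0,-0.3,0,0],[0,0,-0.45,0,0],[0,0,-0.6,0,0],[0,0,-0.75,0,0],[0,0,-0.82,0,0],[0,0,-0.82,0,0],[0,0,-0.82,0,0]]])

```text
time: 9.85
ee_pos: [569.2, 287.7, 330.8]
tcp_rot: [-0.466, -3.106, 0.0]
ft_force: [0.4, -0.4, -0.8]
grip_width: 0.0
gripper_force: 0.0
```

Emit:
apply_moves(commands=[[[-0.02,-0.12,0,0,0],[-0.03,-0.24,0,0,0],[-0.05,-0.36,0,0,0],[-0.07,-0.48,0,0,0],[-0.08,-0.6,0,0,0],[-0.1,-0.72,0,0,0],[-0.11,-0.82,0,0,0],[-0.11,-0.82,0,0,0]]])

```text
time: 10.65
ee_pos: [541.6, 121.0, 330.3]
tcp_rot: [-0.472, -3.104, 0.004]
ft_force: [0.5, -0.4, 0.1]
grip_width: 0.3
gripper_force: 0.0
```

Emit:
apply_moves(commands=[[[-0.02,-0.12,0,0,0],[-0.03,-0.24,0,0,0],[-0.05,-0.36,0,0,0],[-0.07,-0.48,0,0,0],[-0.08,-0.6,0,0,0],[-0.1,-0.72,0,0,0],[-0.11,-0.82,0,0,0],[-0.11,-0.82,0,0,0]]])

```text
time: 11.45
ee_pos: [514.5, -41.1, 330.5]
tcp_rot: [-0.471, -3.104, 0.002]
ft_force: [0.0, 0.4, 0.6]
grip_width: -0.1
gripper_force: 0.0
```

```bash
python3 go.py 490,-199.5,330 490,-199.5,130
```

```text
11.45 [514.5 -41.1 330.5] [0.   0.41 0.55] -0.08678122747150749 [-4.7150e-01 -3.1044e+00  2.3000e-03] [-0.0018 -0.0012 -1.    ]
[ 490.  -199.5  330. ] [-0.118 -0.793  0.004]
[ 490.  -199.5  130. ] [-0.12  -0.791  1.004]
```

Emit:
apply_moves(commands=[[[-0.02,-0.12,0,0,0],[-0.03,-0.24,0,0,0],[-0.05,-0.36,0,0,0],[-0.07,-0.48,0,0,0],[-0.08,-0.6,0,0,0],[-0.1,-0.7,0,0,0],[-0.12,-0.79,0,0,0],[-0.12,-0.79,0,0,0]]])

```text
time: 12.25
ee_pos: [491.7, -198.2, 330.5]
tcp_rot: [-0.47, -3.105, 0.001]
ft_force: [-0.8, 0.1, -0.1]
grip_width: -0.1
gripper_force: 0.0
```

Emit:
apply_moves(commands=[[[0,0,0.15,0,0],[0,0,0.3,0,0],[0,0,0.45,0,0],[0,0,0.6,0,0],[0,0,0.75,0,0],[0,0,0.9,0,0],[0,0,1.0,0,0],[0,0,1.0,0,0]]])

```text
time: 13.05
ee_pos: [490.8, -194.3, 128.5]
tcp_rot: [-0.462, -3.102, -0.003]
ft_force: [-0.6, -1.1, 0.8]
grip_width: -0.2
gripper_force: 0.0
```

```bash
python3 go.py 490,-199.5,77
```

```text
13.05 [ 490.8 -194.3  128.5] [-0.58 -1.07  0.78] -0.23704293238494903 [-4.6250e-01 -3.1017e+00 -2.5000e-03] [-0.0053  0.0024 -1.    ]
[ 490.  -199.5   77. ] [-0.005 -0.026  0.257]
```

Emit:
apply_moves(commands=[[[0,-0.015,0.1,0,0],[0,-0.015,0.17,0,0],[0,-0.015,0.22,0,0],[0,-0.015,0.24,0,0],[0,-0.015,0.24,0,0],[0,-0.015,0.24,0,0],[0,-0.015,0.24,0,0],[0,-0.015,0.24,0,0]]])

```text
time: 13.85
ee_pos: [491.3, -199.7, 83.9]
tcp_rot: [0.466, 3.106, -0.0]
ft_force: [-0.3, 0.4, 0.3]
grip_width: 0.1
gripper_force: 0.0
```

```bash
python3 go.py 490,-199.5,77
python3 - <<'E'
from h import *
p,d=grab_frame("scene");cv2.imwrite("pics/g.png",cv2.resize(p[180:330,130:330],(640,480),interpolation=cv2.INTER_CUBIC))
E
```

```text
13.85 [ 491.3 -199.7   83.9] [-0.27  0.42  0.31] 0.09057507354972406 [ 4.659e-01  3.106e+00 -1.000e-04] [ 8.e-04 -2.e-04 -1.e+00]
[ 490.  -199.5   77. ] [ 0.006 -0.001  0.035]
```

View pics/g.png

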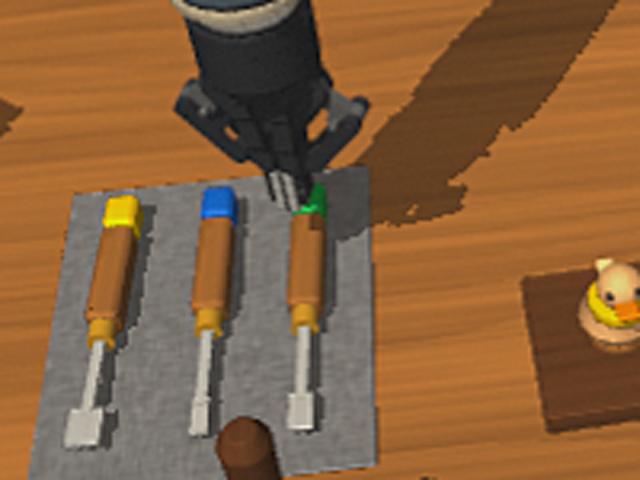

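The tips appear at crop (288,205), left of the green end in this oblique view. I'll check by projection whether that fits being above the handle's middle.

Run:
```python
from h import *
c=get_calibration("scene");K=np.array([[c["fx"],0,c["cx"]],[0,c["fy"],c["cy"]],[0,0,1]])
P=np.array([[491.3,-199.7,65],[490,-199.5,28],[433,-199.5,28],[548,-199.5,28]])
q=cv2.projectPoints(P,cv2.Rodrigues(np.array(c["R"]))[0],np.array(c["t"]),K,np.array(c["distortion"]))[0].reshape(-1,2)
print(q,(q-[130,180])*3.2)
p,d=grab_frame("scene");w=cloud(c,d.astype(float))[225:300,205:245].reshape(-1,3)
for a,b in((22,34),(55,75)):
    e=w[(w[:,2]>a)&(w[:,2]<b)];print(len(e),np.percentile(e,[2,50,98],axis=0).round(0).tolist())
```

```text
[[221.39260245 243.14681383]
 [224.28713424 254.26178394]
 [224.69265231 236.17834209]
 [223.85506464 274.12386696]] [[292.45632785 202.06980425]
 [301.71882956 237.6377086 ]
 [303.01648739 179.7706947 ]
 [300.33620685 301.19637426]]
381 [[443.0, -209.0, 23.0], [507.0, -198.0, 27.0], [560.0, -187.0, 31.0]]
15 [[493.0, -209.0, 69.0], [501.0, -200.0, 71.0], [503.0, -189.0, 75.0]]
```

The projection agrees: the tips are over the handle's middle. Fine lowering to 30 mm above, then hold.

Emit:
apply_moves(commands=[[[0,0.005,0.02,0,0],[0,0.005,0.035,0,0],[0,0.005,0.035,0,0],[0,0.005,0.035,0,0],[0,0.005,0.035,0,0],[0,0.005,0.035,0,0],[0,0.005,0.035,0,0],[0,0.005,0.035,0,0]]])

```text
time: 14.75
ee_pos: [491.3, -198.7, 76.5]
tcp_rot: [0.466, 3.107, -0.0]
ft_force: [-0.1, 0.1, 0.3]
grip_width: -0.3
gripper_force: 0.0
```

Emit:
apply_moves(commands=[[[0,0,0,0,0],[0,0,0,0,0],[0,0,0,0,0],[0,0,0,0,0],[0,0,0,0,0],[0,0,0,0,0],[0,0,0,0,0],[0,0,0,0,0]]])

```text
time: 15.55
ee_pos: [491.3, -198.7, 76.4]
tcp_rot: [0.466, 3.107, -0.0]
ft_force: [-0.4, -0.3, -0.4]
grip_width: -0.1
gripper_force: 0.0
```

Emit:
apply_moves(commands=[[[0,0,0,0,0],[0,0,0,0,0],[0,0,0,0,0],[0,0,0,0,0],[0,0,0,0,0],[0,0,0,0,0],[0,0,0,0,0],[0,0,0,0,0]]])

```text
time: 16.35
ee_pos: [491.3, -198.7, 76.4]
tcp_rot: [0.466, 3.107, -0.0]
ft_force: [0.4, -0.2, 0.1]
grip_width: 0.1
gripper_force: 0.0
```

Emit:
apply_moves(commands=[[[0,0,0,0,0],[0,0,0,0,0],[0,0,0,0,0],[0,0,0,0,0],[0,0,0,0,0],[0,0,0,0,0],[0,0,0,0,0],[0,0,0,0,0]]])

```text
time: 17.15
ee_pos: [491.3, -198.7, 76.4]
tcp_rot: [0.466, 3.107, -0.0]
ft_force: [0.3, -0.2, -0.2]
grip_width: -0.2
gripper_force: 0.0
```

```bash
python3 go.py 490.5,-198.5,77 && python3 -c "
from bench import *
print(hand_in())"
```

```text
17.15 [ 491.3 -198.7   76.4] [ 0.33 -0.22 -0.19] -0.1648397979439012 [ 0.466   3.1068 -0.    ] [ 0. -0. -1.]
[ 490.5 -198.5   77. ] [ 0.004 -0.    -0.003]
the job is handed in; nothing more can be done
None
```

I pressed the button fully and it sprang back, then held the fingertips about 3 cm above the rabbit's ears and then above the green-ended gouge's handle, over 2 s each, and handed the job in at 17 s, still pointing at the gouge (no verdict was returned).

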